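# Check a planter frame for square with a sliding rule

## Robot

A 7-joint arm with a two-finger parallel gripper is mounted at the origin on the work surface. World frame = base frame: x ahead of the robot, y to its left, z up, the work surface at z = 0. Lengths are in m, angles in rad, forces in N, time in s.
With the tool pointing down it reaches from about 0.4 to 0.925 m from the base axis. Payload 4.1 kg.
Tool frame: the origin (TCP) lies at the very end of the fingers, on their centre line; the grasp point (between the pads) lies 19 mm behind it; z points along the fingers, y is the line along which they close (so a half turn about z gives the same grasp; the last joint's range is limited). The gripper opens to 85 mm and grips with 20 to 120 N. Pads are 22 mm wide; open, the fingers measure 114 mm over their backs; the gripper's body (76 mm by 85 mm) begins 54 mm behind the grasp point. The pads swing forward as they close: fully open they stand 13 mm farther back than shut.
Start: joints at [-1.346, 0.398, 0.045, 1.537, -0.019, 1.207, -0.051], TCP at [0.207, 0.616, 0.231] pointing down, gripper open.
Joint ranges: [-2.82, 2.82], [-0.49, 2.23], [-1.37, 1.46], [0, 2.46], [-1.36, 4.5], [0.23, 2], [-2.94, 2.94]. Speed limits (rad/s): [2.57, 2.57, 3.14, 3.14, 3.14, 3.14, 3.14].

## Interface

Orientations are given as a unit quaternion [w, x, y, z].
In Python, from plant import state, grab_frame, camera_info, job_done gives the robot as it stands.
- The arm moves only by the shell command python3 -m handwheel 'ROWS' [FORCE]. ROWS is JSON, a list of rows, each a list of 7 numbers: the closure, from 0 (fully open) to 1 (shut), then the shift along the tool's x, y, z in cm, then the turn, a rotation vector about the tool's x, y, z in degrees. A call has 1 to 8 rows; each row shifts and turns the commanded pose from where the row before left it, along the tool's axes as they then stand; what a row does not reach is not made up. A row lasts 1/8 s, in which the tool goes at most 62.5 mm and 10.7 degrees, less where a joint would pass 70% of its speed; a pose out of reach is approached as far as the arm can. A call is refused whole if a number of a shift passes 6.25 or a number of a turn 10.7, either way. A call with a gripper value outside its range is refused whole. The fingers move at their own pace and stop on an object; FORCE is the grip in N (left out, the last holds). Time passes only in rows, so rows that do not move let the fingers close. It gives the time, the measured TCP pose, the force, the opening and the grip force at its end, in the units of the state.
- state(): the state, without advancing time (a new reading comes with each control period).
- grab_frame(name): name is "scene" or "top" or "wrist"; returns the picture (420x560x3 uint8, red, green, blue); there is no depth.
- camera_info(name): a dict with "vfov" (degrees; the focal length in pixels is half the picture's height over the tangent of half this angle, whatever the lens; pixels are square), "cx", "cy" (the principal point, pixels), "view" (4x4, takes a point from world to camera coordinates); the wrist camera has in their place "mount" (4x4, takes a point from camera to tool coordinates, whose origin is the TCP and whose axes are the flange's). Camera axes: x right, y up, looking along -z (the intrinsics and any distortion apply to the point x, -y, -z); pixel columns grow to the right and rows downward; lengths in m; the calibration is good to about 2 mm. The wrist camera is an equidistant fisheye: a pixel r from the principal point sees the ray r / f radians off the axis. A picture is of the moment at which its call begins: read the wrist's pose just before it. camera_info takes no time and is no camera call.
- job_done(): hands the job in; it is judged then, once.
The state is a dict: "time": time; "joints": joint angles; "joint_vel": joint speeds; "joint_torque": joint torques, N m; "ee_pos": TCP position; "orientation": TCP orientation; "contact_force": force on the tool from outside, world axes, zero at the start; "wrist_torque": the same for the moment, N m; "width": finger opening in m; "gripper_force": force on a finger pad.
Only numpy, scipy, OpenCV 4.12 (cv2) and the standard library are available. Lean on these libraries where they do the work, as an engineer would, in place of code of your own. Each camera call takes 0.05 s, during which the arm holds its last target. There are 200 camera calls.

## Task

The new planter frame on the assembly board has been glued and may be out of square: compare its two inside diagonals with the sliding rule. For each diagonal in turn, lay the rule flat on the board inside the frame and draw the slide out until the round noses at its two ends sit right in the opposite corners; only feel for the corners with light pressure, the glue is still green and a hard push would spring the frame. Leave the rule flat and snug in both corners of the longer diagonal (of either one if they agree within 2 mm), let go of it, and leave the other things on the bench as they are.

Things in the scene. Friction and masses are not known exactly. Their poses are not given: they have to be found in the camera images.
- frame: Frame of four plain wooden boards on edge, 18 mm thick, 45 mm high; inside nominally 240 mm (frame x) by 180 mm (y). Origin: centre of the nominal inside opening, level with the plywood it stands on (12 mm above the bench); z up; yaw within 0.3. The end board at x = -120 mm (inner face), screwed down by two angle irons on its outer face, is true: inner corners at (-120, 90) and (-120, -90).
- board: Plywood assembly board, 400 x 300 x 12 mm, fixed on the bench, under the frame. Origin: underside centre, right below the frame's, same axes. The other three boards of the frame may be racked: the two inner corners at the x = +120 end stand shifted together along y by up to 15 mm either way, an unknown amount; boards stay straight, opposite ones parallel. Over 20 N springs the glue.
- grip (a point): Centre of the wooden grip block on the rule's brass slide, 36 mm above the rule's underside. Block 40 mm long, 16 mm wide, from 20 to 49 mm above the underside; the wider stock below it ends at 14 mm, so fingers must stay above that. x along the rule to the slide's nose, z up. Moving the block along the rule draws the slide; the stock is dragged along unless its nose is held or it is borne down on.
- stock_nose (a point): Axis of the round brass nose (upright cylinder, radius 5 mm, 10 mm high) at the end of the rule's wooden stock, 7 mm above the underside, 122 mm plus the slide's value behind the grip centre. Stock: bar 180 x 26 x 14 mm, then a tongue 8 mm wide and 32 mm long to the nose's axis. x along the rule to the slide's nose. Right in a corner, a nose's axis is 5 mm from both boards' inner faces.
- slide_nose (a point): Axis of the round brass nose (upright cylinder, radius 5 mm, 10 mm high) at the end of the brass slide (bar 10 mm wide, 6 mm thick, running on top of the stock), 17 mm above the rule's underside, 124 mm beyond the grip centre. The whole rule weighs 0.2 to 0.35 kg.
- slide (a joint): The rule's reading: how far the slide is drawn out, 0 to 0.070 m. Nose axis to nose axis the rule measures 0.246 m plus this. About 1 N of friction; it stays where it is left. The frame's diagonals read about 0.031 to 0.049; at the start it is set shorter, 0.010 to 0.020.

How it is judged:
On the way, in this order (a step that is already met when the one before it is completed fails the run):
1. the rule lies flat and snug in both corners of the shorter diagonal (of either one if they differ by less than 3 mm) (((y of far_c1 in the frame of frame above 0.0825 m and horizontal distance between stock_nose and frame_c1 below 0.0025 m and horizontal distance between slide_nose and far_c2 below 0.0025 m and z of stock_nose in the frame of frame below 0.012 m and z of slide_nose in the frame of frame below 0.022 m) or (y of far_c1 in the frame of frame above 0.0825 m and horizontal distance between stock_nose and far_c2 below 0.0025 m and horizontal distance between slide_nose and frame_c1 below 0.0025 m and z of stock_nose in the frame of frame below 0.012 m and z of slide_nose in the frame of frame below 0.022 m) or (y of far_c1 in the frame of frame below 0.0875 m and horizontal distance between stock_nose and frame_c2 below 0.0025 m and horizontal distance between slide_nose and far_c1 below 0.0025 m and z of stock_nose in the frame of frame below 0.012 m and z of slide_nose in the frame of frame below 0.022 m) or (y of far_c1 in the frame of frame below 0.0875 m and horizontal distance between stock_nose and far_c1 below 0.0025 m and horizontal distance between slide_nose and frame_c2 below 0.0025 m and z of stock_nose in the frame of frame below 0.012 m and z of slide_nose in the frame of frame below 0.022 m))), for 0.2 s.
2. the rule is lifted out of the frame (z of slide_nose in the frame of frame above 0.055 m), for 0.1 s.
At the end, for the whole second after the job is handed in: the rule lies flat on the plywood inside the frame, at rest, across the longer diagonal (either one if they differ by less than 3 mm), with the axis of each nose within 2.5 mm of where it stands when right in its corner (((y of far_c1 in the frame of frame above 0.0825 m and horizontal distance between stock_nose and frame_c2 below 0.0025 m and horizontal distance between slide_nose and far_c1 below 0.0025 m and z of stock_nose in the frame of frame below 0.012 m and z of slide_nose in the frame of frame below 0.022 m) or (y of far_c1 in the frame of frame above 0.0825 m and horizontal distance between stock_nose and far_c1 below 0.0025 m and horizontal distance between slide_nose and frame_c2 below 0.0025 m and z of stock_nose in the frame of frame below 0.012 m and z of slide_nose in the frame of frame below 0.022 m) or (y of far_c1 in the frame of frame below 0.0875 m and horizontal distance between stock_nose and frame_c1 below 0.0025 m and horizontal distance between slide_nose and far_c2 below 0.0025 m and z of stock_nose in the frame of frame below 0.012 m and z of slide_nose in the frame of frame below 0.022 m) or (y of far_c1 in the frame of frame below 0.0875 m and horizontal distance between stock_nose and far_c2 below 0.0025 m and horizontal distance between slide_nose and frame_c1 below 0.0025 m and z of stock_nose in the frame of frame below 0.012 m and z of slide_nose in the frame of frame below 0.022 m)) and velocity of joint slide between -0.005 and 0.005 m/s); the robot touches nothing.
It fails at once if more than 20 N between the frame and anything (contact force between frame and anything else above 20 N).
It fails at once if the frame is racked by more than 3 mm from how it stood (distance of any of far_c1, far_c2 from where it was at the start of the episode above 0.003 m).
It fails at once if another thing on the bench is moved by more than 30 mm (distance of any of slat, mallet, glue, try_square, pencil, screws, tape, pot from where it was at the start of the episode above 0.03 m).
It also fails if it takes over 72 s, if anything falls off the work surface, if the arm or the gripper's body presses on something with over 40 N, if the wrist force passes 120 N, or if a joint passes its speed limit or range.

## Working session

There is one attempt and no reset: what is moved stays moved. The work goes in short steps, Python scripts to look and compute and a shell command to move; the robot and the scene stay as the last step left them, time stands still between calls to the robot, and variables do not carry over. Pictures are saved under pics/ and viewed, at most 10 in all, crops included, and the job is handed in when it is done.

```bash
mkdir -p pics; ls; python3 - <<'E'
from plant import *
import cv2
for n in("top","scene","wrist"):
    s=state();f=grab_frame(n);cv2.imwrite(f"pics/{n}0.png",f[:,:,::-1]);print(n,camera_info(n))
print(s)
E
```

```text
pics
top {'vfov': 47.34000299317104, 'cx': 287.1611465649881, 'cy': 211.76801539501844, 'view': array([[-0.01033162, -0.99951958,  0.02922112,  0.11477075],
       [ 0.99620902, -0.00776433,  0.08664467, -0.49673095],
       [-0.08637616,  0.03000552,  0.99581064, -0.9736801 ],
       [ 0.        ,  0.        ,  0.        ,  1.        ]])}
scene {'vfov': 48.386288221085856, 'cx': 271.8075552927444, 'cy': 208.58541457281402, 'view': array([[-0.37576597,  0.92670573,  0.00405286,  0.08430181],
       [-0.64357065, -0.26410049,  0.71837856,  0.32312875],
       [ 0.66679589,  0.26733391,  0.69564059, -1.22027248],
       [ 0.        ,  0.        ,  0.        ,  1.        ]])}
wrist {'vfov': 65.70646984690485, 'cx': 277.4395877320393, 'cy': 207.6365383850024, 'mount': array([[ 1.24904900e-03,  9.60314605e-01,  2.78916296e-01,
         7.09468504e-02],
       [ 9.99999217e-01, -1.17990330e-03, -4.15786570e-04,
         3.41651842e-05],
       [-7.01916570e-05,  2.78916597e-01, -9.60315327e-01,
        -1.42838404e-01],
       [ 0.00000000e+00,  0.00000000e+00,  0.00000000e+00,
         1.00000000e+00]])}
{'time': 0.1, 'joints': array([-1.34601422,  0.39910457,  0.04504006,  1.53772465, -0.01868445,
        1.20690373, -0.05066337]), 'joint_vel': array([-0.00076429, -0.00264756,  0.00012585, -0.00472375,  0.00026797,
        0.0009579 ,  0.000225  ]), 'joint_torque': array([ 4.25442180e-03, -4.76263869e+01,  1.37022872e+00, -2.54952711e+01,
        1.18995033e-02,  5.05771764e-03,  8.54386855e-06]), 'ee_pos': array([0.20660601, 0.61570496, 0.23038919]), 'orientation': array([-7.15235745e-05,  1.61110114e-01,  9.86936063e-01, -8.56609324e-04]), 'contact_force': array([0.19492213, 0.13732991, 0.52946992]), 'wrist_torque': array([ 0.0047065 , -0.03130819, -0.0312374 ]), 'gripper_force': 0.0, 'width': 0.08570304538930332}
```

View pics/top0.png

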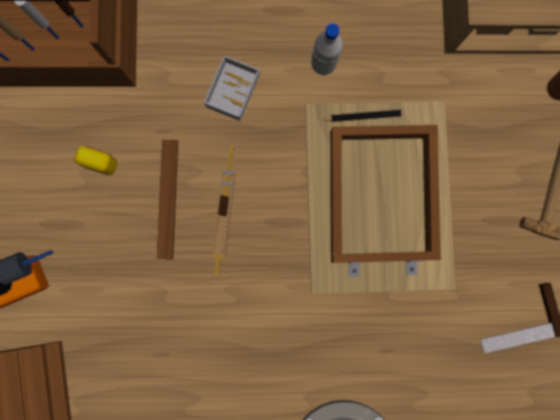

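View pics/scene0.png

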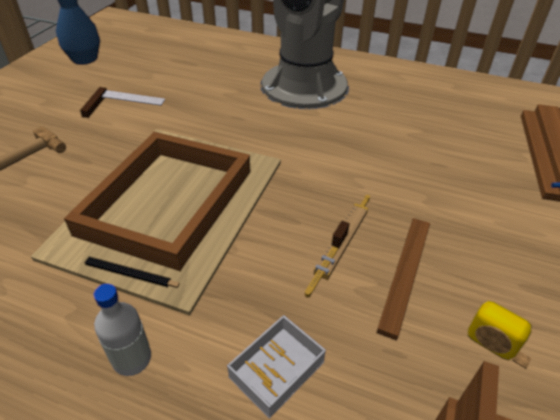

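Top view: the frame spans (333..440, 127..262), with the angle irons at the bottom, facing the robot. The rule has its grip at (224,205), the slide nose at about (231,150) and the stock nose at about (217,270), so its x points away from the robot.

```bash
cat > h.py <<'E'
import numpy as np, cv2
from scipy.spatial.transform import Rotation as R
from plant import *
def toolT(s):
    T=np.eye(4); T[:3,:3]=R.from_quat(s["orientation"],scalar_first=True).as_matrix(); T[:3,3]=s["ee_pos"]; return T
def cam(n,s=None):
    i=camera_info(n); f=210/np.tan(np.radians(i["vfov"])/2)
    M=toolT(s)@i["mount"] if n=="wrist" else np.linalg.inv(i["view"])
    return n,M,f,np.array([i["cx"],i["cy"]])
def ray(c,uv):
    n,M,f,cc=c; d=(np.atleast_2d(uv)-cc)/f
    if n=="wrist":
        r=np.linalg.norm(d,axis=1,keepdims=True)+1e-9; v=np.hstack([d/r*np.sin(r),np.cos(r)])
    else: v=np.hstack([d,np.ones((len(d),1))])
    return (v*[1,-1,-1])@M[:3,:3].T
def plane(c,uv,z):
    v=ray(c,uv); o=c[1][:3,3]; return o+v*((z-o[2])/v[:,2])[:,None]
def proj(c,P):
    n,M,f,cc=c; q=(np.atleast_2d(P)-M[:3,3])@M[:3,:3]*[1,-1,-1]
    if n=="wrist":
        h=np.linalg.norm(q[:,:2],axis=1,keepdims=True)+1e-9; return cc+f*np.arctan2(h,q[:,2:])*q[:,:2]/h
    return cc+f*q[:,:2]/q[:,2:]
def yaw(s):
    T=toolT(s); return np.degrees(np.arctan2(T[1,0],T[0,0]))
E
python3 - <<'E'
from h import *
c=cam("top"); s=state()
np.set_printoptions(precision=4,suppress=True)
print(plane(c,[[224,205]],.04),plane(c,[[217,270]],.007),plane(c,[[231,150]],.017))
print("frame rim outer",plane(c,[[333,127],[437,125],[440,260],[333,262]],.057))
print("slat etc",plane(c,[[177,142],[173,258],[237,118],[259,72]],.01))
print("tool",toolT(s),yaw(s))
E
```

```text
[[0.5108 0.2388 0.04  ]] [[0.379  0.2564 0.007 ]] [[0.6289 0.2266 0.017 ]]
frame rim outer [[ 0.6668  0.0164  0.057 ]
 [ 0.6704 -0.1973  0.057 ]
 [ 0.3955 -0.193   0.057 ]
 [ 0.3938  0.0215  0.057 ]]
slat etc [[0.648  0.3407 0.01  ]
 [0.4047 0.3466 0.01  ]
 [0.6994 0.2145 0.01  ]
 [0.8001 0.1673 0.01  ]]
tool [[-0.9481  0.3181 -0.0004  0.2066]
 [ 0.3181  0.9481 -0.0014  0.6158]
 [-0.0001 -0.0015 -1.      0.2305]
 [ 0.      0.      0.      1.    ]] 161.45330637276388
```

```bash
python3 -m handwheel '[[0,-3.8,-4.45,0,0,0,0],[0,-3.8,-4.45,0,0,0,0],[0,-3.8,-4.45,0,0,0,0],[0,-3.8,-4.45,0,0,0,0],[0,-3.8,-4.45,0,0,0,0],[0,-3.8,-4.45,0,0,0,0],[0,-3.8,-4.45,0,0,0,0],[0,-3.8,-4.45,0,0,0,0]]'
python3 -m handwheel '[[0,-3.8,-4.45,0,0,0,0],[0,-3.8,-4.45,0,0,0,0],[0,-3.8,-4.45,0,0,0,0],[0,-3.8,-4.45,0,0,0,0],[0,-3.8,-4.45,0,0,0,0],[0,0,0,0,0,0,-10],[0,0,0,0,0,0,-8],[0,0,0,0,0,0,0]]'
python3 - <<'E'
from h import *
s=state();f=grab_frame("wrist");cv2.imwrite("pics/w1.png",f[:,:,::-1]);np.save("w1.npy",toolT(s));import pickle;pickle.dump(s,open("w1.pkl","wb"));print(s["ee_pos"],yaw(s),s["joints"],s["contact_force"])
E
```

```text
time: 1.15
ee_pos: [0.3821, 0.1802, 0.2313]
orientation: [0.0, 0.161, 0.987, 0.0]
contact_force: [1.1, 0.7, -1.2]
width: 0.0859
gripper_force: 0.0
time: 2.15
ee_pos: [0.4909, -0.0894, 0.231]
orientation: [-0.0, 0.006, 1.0, 0.0]
contact_force: [-0.4, -0.2, -0.0]
width: 0.0853
gripper_force: 0.0
[ 0.49088428 -0.08944659  0.23104766] 179.33927923227128 [-0.48672738  0.15020993  0.6481379   1.90228334 -0.1005538   1.12170576
  1.75905255] [-0.3624148  -0.18949848 -0.00988751]
```

View pics/w1.png

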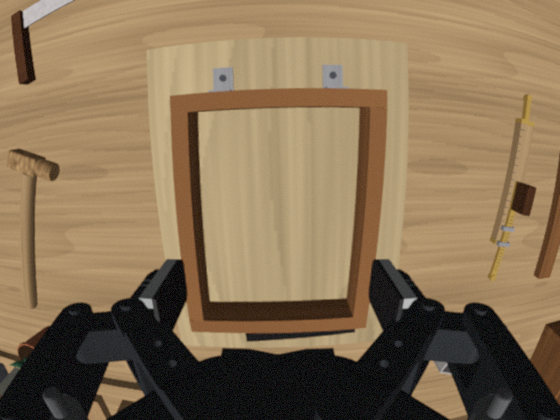

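Wrist view: the frame's plywood floor fills the interior quadrilateral of about (199,110), (360,108), (348,300), (205,303). The dark inner faces are visible on the sides and at the far end (bottom). The rule is on the right, with its grip at (524,198).

```bash
cat > fr.py <<'E'
from h import *
def corners(f,c,seed,z=.012,pr=True):
    g=cv2.GaussianBlur(f,(3,3),0); m=((g[...,0]>g[...,0][seed[1],seed[0]]*.72)).astype(np.uint8)
    n,l,st,_=cv2.connectedComponentsWithStats(cv2.morphologyEx(m,cv2.MORPH_OPEN,np.ones((5,5))))
    k=(l==l[seed[1],seed[0]]).astype(np.uint8); 
    ct=max(cv2.findContours(k,0,cv2.CHAIN_APPROX_NONE)[0],key=cv2.contourArea)[:,0]
    if pr: print("bbox",cv2.boundingRect(ct),len(ct))
    return ct, plane(c,ct+0.0,z)[:,:2]
def fit4(P,C0,tol=.008):
    L=[]
    for i in range(4):
        a,b=C0[i],C0[(i+1)%4]; t=(b-a)/np.linalg.norm(b-a); n=np.array([-t[1],t[0]]); w=tol
        u=(P-a)@t; Ln=np.linalg.norm(b-a)
        for _ in range(4):
            d=(P-a)@n; u=(P-a)@t; q=P[(abs(d)<w)&(u>.015)&(u<Ln-.015)]
            vx,vy,x,y=cv2.fitLine(q.astype(np.float32),cv2.DIST_HUBER,0,1e-4,1e-4).ravel()
            a2=np.array([x,y]);t2=np.array([vx,vy]);t2*=np.sign(t2@t);a=a2+t2*((C0[i]-a2)@t2);t=t2;n=np.array([-t[1],t[0]]);w=max(.002,w/2)
        L.append((a,t,len(q)))
    C=[]
    for i in range(4):
        (a,t,_),(b,s,_)=L[i-1],L[i]; k=np.linalg.solve(np.c_[t,-s],b-a); C.append(a+k[0]*t)
    return np.array(C),L
E
python3 - <<'E'
from fr import *
import pickle
np.set_printoptions(precision=4,suppress=True)
s=pickle.load(open("w1.pkl","rb")); f=cv2.imread("pics/w1.png")[:,:,::-1]; c=cam("wrist",s)
ct,P=corners(f,c,(280,200)); 
C0=plane(c,[[199.,110],[360,108],[348,300],[205,303]],.012)[:,:2]; print(C0)
C,L=fit4(P,C0); print(C,[ (np.degrees(np.arctan2(t[1],t[0])),n) for _,t,n in L])
print("sides",np.linalg.norm(np.roll(C,-1,0)-C,axis=1),"diags",np.linalg.norm(C[0]-C[2]),np.linalg.norm(C[1]-C[3]))
print(proj(c,np.c_[C,[.012]*4]))
# top camera cross-check
ft=cv2.imread("pics/top0.png")[:,:,::-1]; ct_=cam("top"); print(proj(ct_,np.c_[C,[.012]*4]))
E
```

```text
bbox (0, 0, 560, 360) 2158
[[ 0.4105 -0.176 ]
 [ 0.4098  0.004 ]
 [ 0.6533  0.0026]
 [ 0.6563 -0.1875]]Traceback (most recent call last):
  File "<stdin>", line 7, in <module>
  File "fr.py", line 16, in fit4
    vx,vy,x,y=cv2.fitLine(q.astype(np.float32),cv2.DIST_HUBER,0,1e-4,1e-4).ravel()
              ~~~~~~~~~~~^^^^^^^^^^^^^^^^^^^^^^^^^^^^^^^^^^^^^^^^^^^^^^^^^
cv2.error: OpenCV(4.12.0) /io/opencv/modules/imgproc/src/linefit.cpp:50: error: (-215:Assertion failed) count > 0 in function 'fitLine2D_wods'
```

```bash
sed -i 's/g\[\.\.\.,0\]>g\[\.\.\.,0\]\[seed\[1\],seed\[0\]\]\*\.72/g[...,1]>g[...,1][seed[1],seed[0]]*.7/' fr.py
python3 - <<'E'
from fr import *
import pickle
np.set_printoptions(precision=4,suppress=True)
s=pickle.load(open("w1.pkl","rb")); f=cv2.imread("pics/w1.png")[:,:,::-1]; c=cam("wrist",s)
print(f[200,280],f[98,280],f[200,180],f[200,195],f[312,280])
ct,P=corners(f,c,(280,200)); 
C0=plane(c,[[199.,110],[360,108],[348,300],[205,303]],.012)[:,:2]
C,L=fit4(P,C0); print(C,[ (np.degrees(np.arctan2(t[1],t[0])),n) for _,t,n in L])
print("sides",np.linalg.norm(np.roll(C,-1,0)-C,axis=1),"diags",np.linalg.norm(C[0]-C[2]),np.linalg.norm(C[1]-C[3]))
print(proj(c,np.c_[C,[.012]*4]))
E
```

```text
[165 145 107] [138  94  56] [139  94  57] [63 48 33] [59 42 24]
bbox (198, 107, 162, 195) 673
[[ 0.4121 -0.1772]
 [ 0.4092  0.0024]
 [ 0.6486 -0.0004]
 [ 0.6527 -0.1805]] [(np.float32(90.9341), 135), (np.float32(-0.67307353), 169), (np.float32(-88.66944), 122), (np.float32(179.22687), 170)]
sides [0.1797 0.2394 0.1801 0.2406] diags 0.29522716526504267 0.30455110151121284
[[198.018  111.5242]
 [358.6273 107.4086]
 [346.0985 297.0831]
 [209.8239 300.9516]]
```

```bash
python3 -m handwheel '[[0,0.4,5.5,0,0,0,0],[0,0.4,5.5,0,0,0,0],[0,0.4,5.5,0,0,0,0],[0,0.4,5.5,0,0,0,0],[0,0.4,5.5,0,0,0,0],[0,0.4,5.5,0,0,0,0],[0,0,0,0,0,0,6],[0,0,0,0,0,0,0]]'
python3 - <<'E'
from h import *
s=state();f=grab_frame("wrist");cv2.imwrite("pics/w2.png",f[:,:,::-1]);import pickle;pickle.dump(s,open("w2.pkl","wb"));print(s["ee_pos"],yaw(s),s["joints"],s["contact_force"])
E
```

```text
time: 3.2
ee_pos: [0.4699, 0.2413, 0.2311]
orientation: [-0.0, 0.057, 0.998, -0.0]
contact_force: [0.2, -0.3, 1.0]
width: 0.0856
gripper_force: 0.0
[0.4699095  0.24134936 0.2311126 ] 173.5191221997445 [-0.91524915  0.19286378  0.41379355  1.83491508 -0.08472516  1.13155374
  0.9855155 ] [ 0.1943552  -0.29098818  1.01214233]
```

View pics/w2.png

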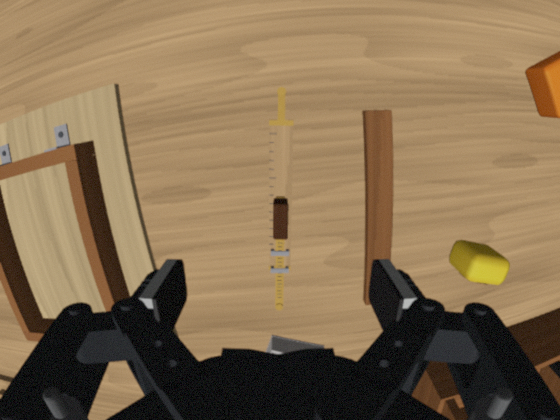

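Wrist view over the rule: stock nose at about (282,88), grip block (274..288, 198..238) and slide nose at about (279,308). The slat to the right is at x ≥ 363.

```bash
python3 - <<'E'
from h import *
import pickle
np.set_printoptions(precision=4,suppress=True)
s=pickle.load(open("w2.pkl","rb")); f=cv2.imread("pics/w2.png"); c=cam("wrist",s)
hsv=cv2.cvtColor(f,cv2.COLOR_BGR2HSV)
y=cv2.inRange(hsv,(18,150,100),(32,255,255)); y[:, :265]=0;y[:,296:]=0
ys,xs=np.nonzero(y); print(ys.min(),ys.max(),xs[ys<ys.min()+8].mean(),xs[ys>ys.max()-8].mean())
t=np.array([[xs[ys<ys.min()+8].mean(),ys.min()]]);b=np.array([[xs[ys>ys.max()-8].mean(),ys.max()]])
a=plane(c,t,.012)[0]; q=plane(c,b,.022)[0]
d=f.max(axis=2)<75; d[:190]=0;d[245:]=0;d[:,:265]=0;d[:,296:]=0
k=cv2.minAreaRect(np.argwhere(d)[:,::-1].astype(np.float32)); print(k)
g=plane(c,[k[0]],.049)[0]; gb=plane(c,cv2.boxPoints(k),.049); print("grip",g,gb[:,:2])
print(a,q,"yaw",np.degrees(np.arctan2(*(q-a)[1::-1])),"len",np.linalg.norm((q-a)[:2])-.010,"slide",np.linalg.norm((q-a)[:2])-.256)
u=(q-a)[:2]/np.linalg.norm((q-a)[:2]); g2=q[:2]-u*.129; print("grip from nose",g2,"from line lateral",np.cross(u,g[:2]-a[:2]))
T=toolT(s); print("delta in tool cm",100*T[:3,:3].T@(np.r_[g2,.018]-T[:3,3]))
E
```

```text
88 307 280.90909090909093 278.6842105263158
((280.5, 217.5), (13.0, 39.0), 0.0)
grip [0.5043 0.2408 0.049 ] [[0.5254 0.2315]
 [0.4825 0.2364]
 [0.484  0.2498]
 [0.5269 0.2453]]
[0.3691 0.2565 0.012 ] [0.6329 0.2247 0.022 ] yaw -6.881675305787268 len 0.2556783517577843 slide 0.00967835175778431
grip from nose [0.5048 0.2401] from line lateral 0.0005646627418345769
delta in tool cm [-3.4809  0.288  21.3108]<stdin>:14: DeprecationWarning: Arrays of 2-dimensional vectors are deprecated. Use arrays of 3-dimensional vectors instead. (deprecated in NumPy 2.0)
```

```bash
python3 -m handwheel '[[0,-3.5,0.3,2,0,0,0.4],[0,0,0,6,0,0,0],[0,0,0,6,0,0,0],[0,0,0,5,0,0,0],[0,0,0,2.2,0,0,0],[0.5,0,0,0,0,0,0],[0.7,0,0,0,0,0,0],[1,0,0,0,0,0,0]]' 40
python3 -m handwheel '[[1,0,0,0,0,0,0],[1,0,0,0,0,0,0],[1,0,0,0,0,0,0]]'
```

```text
time: 4.25
ee_pos: [0.5066, 0.2403, 0.021]
orientation: [0.001, 0.061, 0.998, 0.001]
contact_force: [0.4, -0.5, -0.2]
width: 0.0324
gripper_force: 0.0
time: 4.62
ee_pos: [0.5062, 0.2402, 0.0206]
orientation: [0.001, 0.061, 0.998, 0.001]
contact_force: [-0.9, -0.6, 6.8]
width: 0.015
gripper_force: 42.1
```

```bash
python3 -m handwheel '[[1,0,0,-0.5,0,0,0],[1,0,0,-3,0,0,0],[1,0,0,-5,0,0,0],[1,0,0,-5,0,0,0],[1,0,0,0,0,0,0],[1,0,0,0,0,0,0]]'
python3 - <<'E'
from h import *
s=state();f=grab_frame("wrist");cv2.imwrite("pics/w3.png",f[:,:,::-1]);import pickle;pickle.dump(s,open("w3.pkl","wb"));print(s["ee_pos"],yaw(s),s["joints"],s["contact_force"],s["wrist_torque"],s["width"])
E
```

```text
time: 5.38
ee_pos: [0.504, 0.2396, 0.1532]
orientation: [-0.001, 0.06, 0.998, -0.001]
contact_force: [-0.4, -0.8, -4.1]
width: 0.0155
gripper_force: 40.8
[0.50403394 0.2395605  0.15315887] 173.0726025247949 [-0.86125724  0.33440285  0.41985731  1.85468046 -0.16119443  0.98819075
  1.07724676] [-0.37106641 -0.79862125 -4.07076377] [-0.04723839  0.00971873  0.03904627] 0.015494607874548968
```

View pics/w3.png

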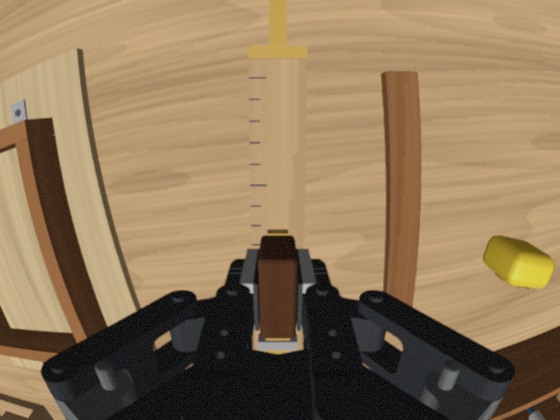

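```bash
cat > plan.py <<'E'
from h import *
np.set_printoptions(precision=4,suppress=True)
C=np.array([[.4121,-.1772],[.4092,.0024],[.6486,-.0004],[.6527,-.1805]]) # c2,c1,far1,far2
a=np.radians(1.1);b=np.radians(-.72)
ey=np.array([-np.sin(a),np.cos(a)]);sx=np.array([np.cos(b),np.sin(b)])
k=.005/np.sin(np.pi/2+a-b)
N=C+k*np.array([[1,1],[1,-1],[-1,-1],[-1,1]])@np.array([sx,ey])
def diag(i,j):
    d=N[j]-N[i]; L=np.linalg.norm(d); return d/L,L
E
python3 - <<'E'
from plan import *
s=state();T=toolT(s)
for i,j in((0,2),(1,3)):
    u,L=diag(i,j); print(N[i],N[j],np.degrees(np.arctan2(u[1],u[0])),L-.246)
    g=N[i]+u*(.122+.0097+.007); print("grip target",g,"world delta",g-s["ee_pos"][:2],"tool cm",100*T[:2,:2].T@(g-s["ee_pos"][:2]))
E
```

```text
[ 0.417  -0.1723] [ 0.6437 -0.0053] 36.36622901685026 0.035514640613932946
grip target [ 0.5287 -0.09  ] world delta [ 0.025  -0.3293] tool cm [ -6.4577 -32.3897]
[ 0.4143 -0.0027] [ 0.6476 -0.1754] -36.52148701640346 0.04431094829935567
grip target [ 0.5258 -0.0852] world delta [ 0.0221 -0.3245] tool cm [ -6.1087 -31.9474]
```

```bash
python3 -m handwheel '[[1,-1.05,-5.4,0,0,0,0],[1,-1.05,-5.4,0,0,0,0],[1,-1.05,-5.4,0,0,0,0],[1,-1.05,-5.4,0,0,0,0],[1,-1.05,-5.4,0,0,0,0],[1,-1.05,-5.4,0,0,0,0],[1,0,0,0,0,0,-10],[1,0,0,0,0,0,-10]]'
python3 -m handwheel '[[1,0,0,0,0,0,-10],[1,0,0,0,0,0,-10],[1,0,0,0,0,0,-3.3],[1,0,0,0,0,0,0],[1,0,0,0,0,0,0]]'
python3 - <<'E'
from plan import *
s=state();T=toolT(s)
f=grab_frame("wrist");cv2.imwrite("pics/w4.png",f[:,:,::-1]);f=grab_frame("top");cv2.imwrite("pics/t4.png",f[:,:,::-1])
import pickle;pickle.dump(s,open("w4.pkl","wb"))
u,L=diag(0,2);g=N[0]+u*(.122+.0097+.007); print(yaw(s),s["ee_pos"],"tool cm",100*T[:2,:2].T@(g-s["ee_pos"][:2]),s["contact_force"],s["joints"])
print(T[:,2])
E
```

```text
time: 6.42
ee_pos: [0.5269, -0.0902, 0.152]
orientation: [-0.002, -0.115, 0.993, 0.0]
contact_force: [0.9, -0.0, -3.2]
width: 0.0155
gripper_force: 41.0
time: 7.05
ee_pos: [0.5279, -0.0893, 0.1532]
orientation: [-0.001, -0.311, 0.95, 0.0]
contact_force: [0.1, -0.2, -3.5]
width: 0.0153
gripper_force: 40.9
-143.70408228728732 [ 0.5279 -0.0893  0.1532] tool cm [-0.0213 -0.104 ] [ 0.0815 -0.1615 -3.4821] [-0.2608  0.2932  0.4173  1.9069 -0.1419  0.9724  2.4255]
[-0.0023  0.     -1.      0.    ]
```

View pics/w4.png

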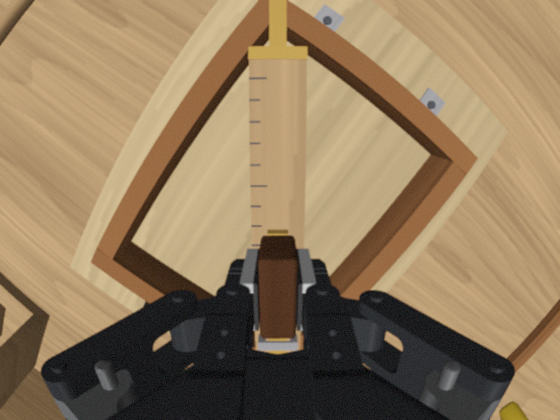

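```bash
python3 - <<'E'
from plan import *
import pickle
s=pickle.load(open("w4.pkl","rb"));c=cam("wrist",s);T=toolT(s)
def tl(uv,z): return (plane(c,uv,s["ee_pos"][2]-.0206+z)-T[:3,3])@T[:3,:3]*1000
print("bar end outer/inner",tl([[278.,46.5],[278,58]],.014),"block rear",tl([[278.,236.5],[278,253]],.049), "block front",tl([[278,340.]],.049))
print(tl([[270.,20],[286,20],[248,55],[308,55],[250,100],[307,100]],.014))
E
```

```text
bar end outer/inner [[103.2206   0.289    6.7871]
 [ 97.7206   0.2955   6.7772]] block rear [[ 26.2965   0.3301 -28.3521]
 [ 19.4696   0.3427 -28.3644]] block front [[-23.4822   0.4293 -28.442 ]]
[[116.2558  -3.3628   6.8057]
 [116.2737   3.9122   6.8157]
 [ 99.3173 -13.2758   6.7615]
 [ 99.3751  13.8715   6.7987]
 [ 78.2182 -12.3661   6.7246]
 [ 78.2713  13.4701   6.76  ]]
```

```bash
python3 -m handwheel '[[1,-0.6,-0.1,1,0,0,0],[1,0,0,3.5,0,0,0],[1,0,0,3,0,0,0],[1,0,0,2,0,0,0],[1,0,0,1,0,0,0],[1,0,0,0.6,0,0,0],[1,0,0,0,0,0,0]]'
python3 - <<'E'
from plan import *
s=state();print(s["ee_pos"],s["contact_force"],s["wrist_torque"],yaw(s))
f=grab_frame("top");cv2.imwrite("pics/t5.png",cv2.resize(f[100:290,290:470,::-1],None,fx=3,fy=3,interpolation=cv2.INTER_CUBIC))
E
```

```text
time: 8.02
ee_pos: [0.5344, -0.0865, 0.0434]
orientation: [0.0, -0.312, 0.95, 0.0]
contact_force: [0.0, 0.9, -1.9]
width: 0.0153
gripper_force: 40.8
[ 0.5344 -0.0865  0.0434] [ 0.0185  0.8933 -1.8634] [ 0.0025 -0.0407 -0.041 ] -143.64573834635002
```

View pics/t5.png

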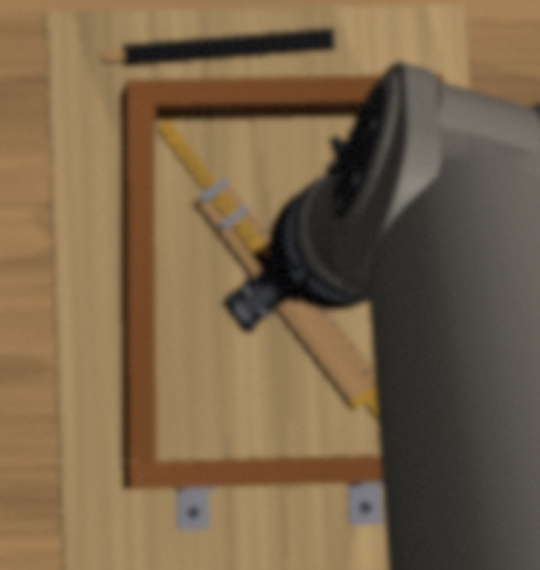

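```bash
python3 - <<'E'
from plan import *
print(plane(cam("top"),[[290+166/3,100+124/3]],.0434-.0206+.022),N[2])
E
python3 -m handwheel '[[1,0,0,0.4,0,0,0],[1,0,0,0.4,0,0,0],[1,0,0,0.2,0,0,0],[1,0,0,0,0,0,0]]'
```

```text
[[ 0.64   -0.0101  0.0448]] [ 0.6437 -0.0053]
time: 8.57
ee_pos: [0.534, -0.0866, 0.0331]
orientation: [-0.0, -0.312, 0.95, 0.0]
contact_force: [0.4, 0.1, -2.3]
width: 0.0152
gripper_force: 40.9
```

```bash
python3 -m handwheel '[[1,0,0,0.1,0,0,0],[1,0,0,0,0,0,0],[1,0,0,0,0,0,0]]' | grep -E "pos|force"; python3 -m handwheel '[[1,0.4,0,0,0,0,0],[1,0.4,0,0,0,0,0],[1,0,0,0,0,0,0],[1,0,0,0,0,0,0]]'| grep -E "pos|force"; python3 -m handwheel '[[1,0.15,0,0,0,0,0],[1,0,0,0,0,0,0],[1,0,0,0,0,0,0]]'| grep -E "pos|force"
```

```text
ee_pos: [0.5344, -0.0866, 0.0327]
contact_force: [-1.0, 0.1, 1.4]
gripper_force: 41.5
ee_pos: [0.5276, -0.0916, 0.0326]
contact_force: [-1.5, 0.8, 5.6]
gripper_force: 42.2
ee_pos: [0.527, -0.0921, 0.0326]
contact_force: [-0.9, 1.0, 5.1]
gripper_force: 42.2
```

```bash
cat > capm.py <<'E'
from plan import *
def cap(f,s,c):
    T=toolT(s); hsv=cv2.cvtColor(f,cv2.COLOR_RGB2HSV); r=[]
    for w in (slice(252,262),slice(294,304)):
        m=(cv2.inRange(hsv,(18,150,100),(32,255,255))[:200,w]>0).mean(1); y=np.nonzero(m>.5)[0]
        y=y[y<y.min()+25] if len(y) else y
        r.append(y.mean() if len(y) else np.nan)
    p=plane(c,[[278.,np.mean(r)]],s["ee_pos"][2]-.0206+.014)
    x=((p-T[:3,3])@T[:3,:3])[0,0]*1000
    return r,x
E
cat > look.py <<'E'
import sys
from capm import *
s=state(); f=grab_frame("wrist"); c=cam("wrist",s)
if len(sys.argv)>1: cv2.imwrite(f"pics/{sys.argv[1]}.png",f[:,:,::-1])
print("cap",cap(f,s,c),s["ee_pos"],"F tool",toolT(s)[:3,:3].T@s["contact_force"],"tau",s["wrist_torque"],"yaw",yaw(s))
E
python3 - <<'E'
from capm import *
import pickle
s=pickle.load(open("w4.pkl","rb"));print(cap(cv2.imread("pics/w4.png")[:,:,::-1],s,cam("wrist",s)))
s=pickle.load(open("w3.pkl","rb"));print(cap(cv2.imread("pics/w3.png")[:,:,::-1],s,cam("wrist",s)))
E
python3 look.py w5
```

```text
([np.float64(46.0), np.float64(46.0)], np.float64(103.46076222862966))
([nan, nan], np.float64(nan))
cap ([nan, nan], np.float64(nan)) [ 0.527  -0.0921  0.0326] F tool [ 0.1412  1.3969 -5.0684] tau [0.4357 0.1472 0.0176] yaw -143.64626256242238
```

View pics/w5.png

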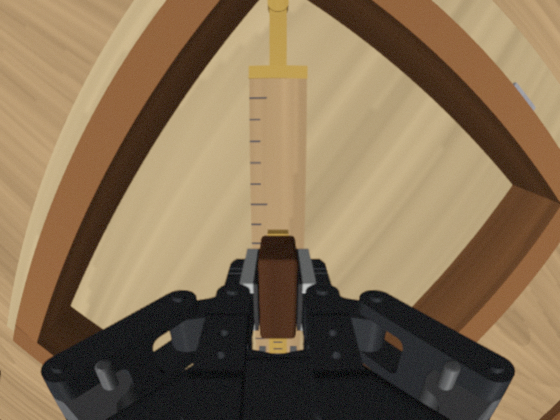

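Wrist view: the cap has moved from row 47 to row 67, so the slide retracted about 10 mm while the stock stayed put. The stock nose is at about (278,7), just short of the corner.

```bash
python3 - <<'E'
from plan import *
f=cv2.imread("pics/w5.png");print(f[65:80:2,256],f[65:80:2,300]); hsv=cv2.cvtColor(f,cv2.COLOR_BGR2HSV);print(hsv[72,256],hsv[72,300],hsv[90,275])
h=cv2.cvtColor(cv2.imread("pics/w4.png"),cv2.COLOR_BGR2HSV);print(h[52,256],h[80,275],h[46:60,256,1])
s=state();c=cam("wrist",s);p=plane(c,[[278,6.5]],.024)[0,:2];print("nose",p,"N0-p",N[0]-p, "dist to TCP",np.linalg.norm(p-s["ee_pos"][:2]))
E
```

```text
[[112 164 192]
 [ 82 158 191]
 [ 84 162 192]
 [ 82 158 191]
 [ 84 159 192]
 [ 84 158 191]
 [ 89 158 188]
 [109 151 181]] [[112 166 192]
 [ 86 160 193]
 [ 84 159 191]
 [ 82 157 192]
 [ 85 158 191]
 [ 84 159 191]
 [ 88 158 192]
 [106 148 178]]
[ 21 147 191] [ 21 139 193] [ 17  95 185]
[ 21 146 196] [ 17  95 191] [151 141 141 141 141 143 146 146 145 145 148 146 136 116]
nose [ 0.4271 -0.1652] N0-p [-0.0101 -0.007 ] dist to TCP 0.1237025059290615
```

```bash
sed -i 's/(18,150,100)/(18,128,100)/' capm.py; python3 -m handwheel '[[1,0,0,-0.15,0,0,0],[1,0.3,0,0,0,0,0],[1,0.3,0,0,0,0,0],[1,0.3,0,0,0,0,0],[1,0,0,0,0,0,0]]'| grep -E "pos|force"; python3 look.py; python3 -m handwheel '[[1,0.15,0,0,0,0,0],[1,0,0,0,0,0,0],[1,0,0,0,0,0,0]]'| grep -E "pos|force"; python3 look.py
```

```text
ee_pos: [0.5189, -0.0979, 0.0337]
contact_force: [-1.0, -0.3, -3.4]
gripper_force: 40.9
cap ([np.float64(73.0), np.float64(73.5)], np.float64(90.51344216925814)) [ 0.5189 -0.0979  0.0337] F tool [0.9602 0.3815 3.3751] tau [ 0.0455  0.0134 -0.0117] yaw -143.67474719059186
ee_pos: [0.5181, -0.0984, 0.0338]
contact_force: [0.6, 0.3, -2.9]
gripper_force: 40.9
cap ([np.float64(74.5), np.float64(74.5)], np.float64(89.92471172920486)) [ 0.5181 -0.0984  0.0338] F tool [-0.6997 -0.1198  2.8905] tau [ 0.0485 -0.0838 -0.0218] yaw -143.63774907979342
```

```bash
for i in 1; do python3 -m handwheel '[[1,0.1,0,0,0,0,0],[1,0,0,0,0,0,0],[1,0,0,0,0,0,0]]'| grep -E "pos|t_force"; python3 look.py;python3 -m handwheel '[[1,0.1,0,0,0,0,0],[1,0,0,0,0,0,0],[1,0,0,0,0,0,0]]'| grep -E "pos|t_force"; python3 look.py; done
```

```text
ee_pos: [0.5173, -0.099, 0.0338]
contact_force: [0.6, 0.5, -2.4]
cap ([np.float64(76.5), np.float64(76.5)], np.float64(88.9910862176965)) [ 0.5173 -0.099   0.0338] F tool [-0.7865  0.0735  2.3644] tau [ 0.1275 -0.1329 -0.0243] yaw -143.6484590061142
ee_pos: [0.5163, -0.0997, 0.0338]
contact_force: [0.0, 0.4, -2.2]
cap ([np.float64(78.5), np.float64(79.0)], np.float64(87.94624451796969)) [ 0.5163 -0.0997  0.0338] F tool [-0.2403  0.3119  2.202 ] tau [ 0.0912 -0.1451 -0.0201] yaw -143.64939182338998
```

```bash
cat > near.py <<'E'
from capm import *
def line(P,a,b,lo,hi):
    t=(b-a)/np.linalg.norm(b-a); o=a.copy(); w=.008
    for _ in range(5):
        n=np.array([-t[1],t[0]]); d=(P-o)@n; u=(P-o)@t; q=P[(abs(d)<w)&(u>lo)&(u<hi)]
        vx,vy,x,y=cv2.fitLine(q.astype(np.float32),cv2.DIST_HUBER,0,1e-5,1e-5).ravel()
        t2=np.array([vx,vy]);t=t2*np.sign(t2@t);p=np.array([x,y]);o=p+t*((a-p)@t);w=max(.0012,w/2)
    return o,t,len(q)
def near(f,s,i):
    c=cam("wrist",s); g=cv2.GaussianBlur(f,(3,3),0)[...,1]
    m=(g>100).astype(np.uint8); cs=cv2.findContours(m,cv2.RETR_LIST,cv2.CHAIN_APPROX_NONE)[0]
    P=np.vstack([k[:,0] for k in cs if len(k)>60]); P=P[(P[:,1]>1)&(P[:,1]<300)]
    # subpixel ignored; boundary is half a pixel outside
    W=plane(c,P+0.,.012)[:,:2]
    o1,t1,n1=line(W,C[i],C[(i+1)%4],.02,.12); o2,t2,n2=line(W,C[i],C[(i-1)%4],.02,.12)
    k=np.linalg.solve(np.c_[t1,-t2],o2-o1); return o1+k[0]*t1,t1,t2,n1,n2
def nose(f,s,z=.024):
    # tip of the tongue/nose: brass mask round col 278, first rows
    hsv=cv2.cvtColor(f,cv2.COLOR_RGB2HSV); m=cv2.inRange(hsv,(16,110,80),(34,255,255)); m[:,:262]=0;m[:,295:]=0;m[200:]=0
    ys,xs=np.nonzero(m); y0=ys.min(); w=[(m[y]>0).sum() for y in range(y0,y0+24)]
    c0=xs[ys<y0+14].mean(); return y0,w,c0
def report(i):
    s=state();f=grab_frame("wrist");c=cam("wrist",s);K,t1,t2,n1,n2=near(f,s,i)
    k=.005/abs(t1[0]*t2[1]-t1[1]*t2[0]); Nn=K+k*(t1+t2)
    y0,w,c0=nose(f,s); tip=plane(c,[[c0,y0-.5]],.0235)[0,:2]; T=toolT(s)
    u=T[:2,0]; ax=tip-u*.005
    print("corner",K,"vs",C[i],n1,n2,"ang",np.degrees(np.arctan2(t1[1],t1[0])),np.degrees(np.arctan2(t2[1],t2[0])))
    print("nose rows",y0,w,c0,"axis",ax,"target",Nn,"target-axis tool mm",1000*T[:2,:2].T@(Nn-ax)*[1,1])
    print("cap",cap(f,s,c),s["ee_pos"],"F",T[:3,:3].T@s["contact_force"],"tau",s["wrist_torque"])
    return f,s
E
python3 -c "
from near import *
f,s=report(0);cv2.imwrite('pics/w6.png',f[:,:,::-1])"
```

```text
corner [ 0.4122 -0.1777] vs [ 0.4121 -0.1772] 143 155 ang 91.00202042970916 -0.736567596795891
nose rows 0 [np.int64(16), np.int64(18), np.int64(20), np.int64(22), np.int64(22), np.int64(23), np.int64(24), np.int64(24), np.int64(24), np.int64(24), np.int64(24), np.int64(24), np.int64(23), np.int64(22), np.int64(22), np.int64(20), np.int64(19), np.int64(19), np.int64(18), np.int64(18), np.int64(18), np.int64(18), np.int64(17), np.int64(16)] 277.5064516129032 axis [ 0.4172 -0.1726] target [ 0.4171 -0.1727] target-axis tool mm [ 0.1252 -0.04  ]
cap ([np.float64(78.5), np.float64(79.0)], np.float64(87.9459895772708)) [ 0.5163 -0.0997  0.0338] F [-1.7348  0.4684  3.1527] tau [ 0.0354 -0.0778 -0.0226]
```

```bash
python3 -m handwheel '[[1,0,0,0.15,0,0,0],[1,0,0,0.05,0,0,0],[1,0,0,0,0,0,0]]'| grep -E "pos|t_force"; python3 -m handwheel '[[1,-0.3,0,0,0,0,0],[1,-0.4,0,0,0,0,0],[1,-0.3,0,0,0,0,0],[1,0,0,0,0,0,0]]'| grep -E "pos|t_force"; python3 -c "
from near import *
report(0)"
```

```text
ee_pos: [0.5167, -0.0996, 0.0326]
contact_force: [-1.4, 1.0, 4.8]
ee_pos: [0.5253, -0.0933, 0.0326]
contact_force: [-1.0, 1.4, 5.4]
corner [ 0.4122 -0.1777] vs [ 0.4121 -0.1772] 146 156 ang 90.9730740612158 -0.7149208965440225
nose rows 0 [np.int64(17), np.int64(16), np.int64(17), np.int64(17), np.int64(17), np.int64(17), np.int64(17), np.int64(17), np.int64(17), np.int64(17), np.int64(17), np.int64(17), np.int64(17), np.int64(17), np.int64(17), np.int64(17), np.int64(17), np.int64(17), np.int64(17), np.int64(17), np.int64(17), np.int64(17), np.int64(17), np.int64(17)] 277.9662447257384 axis [ 0.4264 -0.1657] target [ 0.4171 -0.1728] target-axis tool mm [11.7151 -0.1484]
cap ([np.float64(55.5), np.float64(55.5)], np.float64(98.84833875104225)) [ 0.5253 -0.0933  0.0326] F [ 0.0155  1.7335 -5.4432] tau [ 0.475   0.2843 -0.0208]
```

```bash
python3 -m handwheel '[[1,-0.4,0,0,0,0,0],[1,-0.4,0,0,0,0,0],[1,-0.4,0,0,0,0,0],[1,-0.4,0,0,0,0,0],[1,-0.2,0,0,0,0,0],[1,0,0,0,0,0,0],[1,0,0,0,0,0,0]]'| grep -E "pos|t_force"; cat > d.py <<'E'
from near import *
import sys
i,j=eval(sys.argv[1]); s=state();f=grab_frame("wrist");T=toolT(s);u,L=diag(i,j);r=s["ee_pos"][:2]-N[i]
print("TCP from stock corner along",1000*r@u,"of",1000*(L-.124),"lat",1000*(u[0]*r[1]-u[1]*r[0]),"cap",cap(f,s,cam("wrist",s)),"z",s["ee_pos"][2],"Ftool",T[:3,:3].T@s["contact_force"],"tau",s["wrist_torque"],"yawerr",(yaw(s)-180-np.degrees(np.arctan2(u[1],u[0])))%360)
E
python3 d.py 0,2
```

```text
ee_pos: [0.5397, -0.0827, 0.0326]
contact_force: [-2.0, 0.9, 7.1]
TCP from stock corner along 151.93545360279327 of 157.51464061393295 lat -0.6201500758249018 cap ([np.float64(18.5), np.float64(18.5)], np.float64(116.88268208013675)) z 0.03262533101081808 Ftool [ 1.0826  1.9627 -7.1483] tau [ 0.4768  0.3223 -0.0244] yawerr 359.98870144203653
```

```bash
python3 -m handwheel '[[1,-0.2,0,0,0,0,0],[1,-0.15,0,0,0,0,0],[1,0,0,0,0,0,0]]'| grep -E "t_force"; python3 d.py 0,2;  python3 -m handwheel '[[1,-0.1,0,0,0,0,0],[1,0,0,0,0,0,0],[1,0,0,0,0,0,0]]'| grep -E "t_force";python3 d.py 0,2; python3 -c "
from h import *
f=grab_frame('top');cv2.imwrite('pics/t7.png',cv2.resize(f[120:170,325:375,::-1],None,fx=10,fy=10,interpolation=cv2.INTER_CUBIC))"
```

```text
contact_force: [-3.6, 0.1, 6.3]
TCP from stock corner along 154.40511682760285 of 157.51464061393295 lat -0.6086523923328202 cap ([np.float64(14.0), np.float64(14.0)], np.float64(119.21270203948094)) z 0.032600456751120596 Ftool [ 2.8287  2.2406 -6.2586] tau [0.274  0.643  0.0117] yawerr 359.96784511938847
contact_force: [-4.3, 0.1, 8.2]
TCP from stock corner along 154.46701520901382 of 157.51464061393295 lat -0.6529511059086279 cap ([np.float64(13.5), np.float64(14.0)], np.float64(119.38594652141742)) z 0.03258501826422505 Ftool [ 3.4223  2.6464 -8.2031] tau [0.1715 0.8722 0.0042] yawerr 359.9378317751337
```

View pics/t7.png

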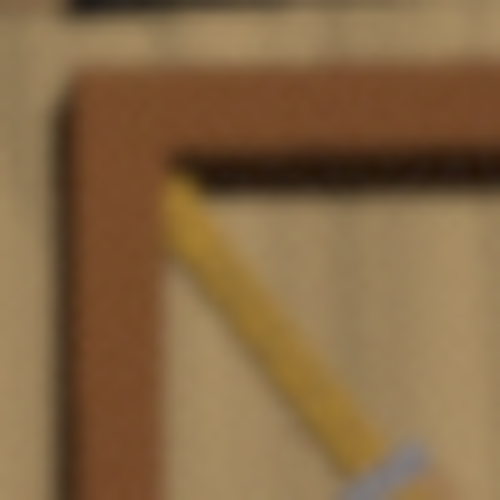

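Crop: the slide nose at (180,170) touches the far wall face and is close to the left wall, which the rim partly hides. Force is mainly -X, so I'll feel sideways towards the left wall.

```bash
for k in 1; do python3 -m handwheel '[[1,0,0.05,0,0,0,-0.25],[1,0,0,0,0,0,0],[1,0,0,0,0,0,0]]'| grep -E "t_force"; python3 d.py 0,2;python3 -m handwheel '[[1,0,0.05,0,0,0,-0.25],[1,0,0,0,0,0,0],[1,0,0,0,0,0,0]]'| grep -E "t_force"; python3 d.py 0,2; done; python3 -c "
from near import *
report(0)" | head -1
```

```text
contact_force: [-4.0, 0.3, 7.4]
TCP from stock corner along 154.4838098645835 of 157.51464061393295 lat -0.6368253238898808 cap ([np.float64(13.5), np.float64(14.0)], np.float64(119.36850847023598)) z 0.03259469968978897 Ftool [ 3.0406  2.5759 -7.441 ] tau [ 0.0201  0.712  -0.2021] yawerr 0.12028852941148216
contact_force: [-2.2, -1.7, 6.7]
TCP from stock corner along 154.50432124931424 of 157.51464061393295 lat -0.6329481728046399 cap ([np.float64(13.5), np.float64(14.0)], np.float64(119.35118181088971)) z 0.03260611270176828 Ftool [ 2.801   0.0012 -6.6516] tau [-0.1301  0.5931 -0.3441] yawerr 0.3018723862886077
corner [ 0.4123 -0.1778] vs [ 0.4121 -0.1772] 102 128 ang 91.0558491863237 -0.6622482356897752
```

```bash
python3 -m handwheel '[[1,0.15,-0.1,0,0,0,0.5],[1,0,0,-0.2,0,0,0],[1,0.4,0,0,0,0,0],[1,0.4,0,0,0,0,0],[1,0.4,0,0,0,0,0],[1,0.2,0,0,0,0,0],[1,0,0,0,0,0,0]]'| grep -E "t_force"; python3 d.py 0,2; python3 -m handwheel '[[1,-0.6,0,-1,0,0,0],[1,-0.4,0,-2,0,0,0],[1,0,0,-5,0,0,0],[1,0,0,-4,0,0,0],[1,0,0,0,0,0,10],[1,0,0,0,0,0,10],[1,0,0,0,0,0,10],[1,0,0,0,0,0,10]]'| grep -E "t_force"; python3 -m handwheel '[[1,0,0,0,0,0,10],[1,0,0,0,0,0,10],[1,0,0,0,0,0,10],[1,0,0,0,0,0,2.9],[1,0,0,0,0,0,0],[1,0,0,0,0,0,0]]'; python3 - <<'E'
from capm import *
s=state();T=toolT(s);u,L=diag(1,3);g=N[1]+u*.1515;f=grab_frame("wrist")
print(yaw(s)-180-np.degrees(np.arctan2(u[1],u[0])),"cm",100*T[:2,:2].T@(g-s["ee_pos"][:2]),s["ee_pos"],s["joints"],cap(f,s,cam("wrist",s)))
E
```

```text
contact_force: [-0.6, 0.5, -2.6]
TCP from stock corner along 139.55561004418348 of 157.51464061393295 lat -0.4652106868913014 cap ([np.float64(44.5), np.float64(44.5)], np.float64(104.15707284990812)) z 0.03369347916473151 Ftool [0.1967 0.7199 2.5864] tau [ 0.0085 -0.0485 -0.0299] yawerr 359.967544805508
contact_force: [0.6, -0.6, -2.6]
time: 18.2
ee_pos: [0.5383, -0.0834, 0.1541]
orientation: [0.0, 0.313, 0.95, 0.0]
contact_force: [-0.0, -0.3, -3.7]
width: 0.0151
gripper_force: 41.0
0.038928429106796614 cm [-0.374  -0.8926] [ 0.5383 -0.0834  0.1541] [-0.4714  0.3496  0.6749  1.8913 -0.2595  0.9884  1.2523] ([np.float64(43.5), np.float64(43.0)], np.float64(104.81954942958723))
```

```bash
python3 -m handwheel '[[1,-0.37,-0.89,0,0,0,0],[1,0,0,0,0,0,0],[1,0,0,4,0,0,0],[1,0,0,3.5,0,0,0],[1,0,0,2,0,0,0],[1,0,0,1,0,0,0],[1,0,0,0.5,0,0,0],[1,0,0,0,0,0,0]]'|grep -E "t_force"; python3 d.py 1,3; python3 -m handwheel '[[1,0,0,0.5,0,0,0],[1,0,0,0.4,0,0,0],[1,0,0,0,0,0,0]]'|grep -E "t_force"; python3 d.py 1,3;
```

```text
contact_force: [1.2, -0.5, -3.7]
TCP from stock corner along 151.89656362639076 of 166.31094829935566 lat -0.07606846222804609 cap ([np.float64(41.5), np.float64(41.5)], np.float64(105.65281814148727)) z 0.04419342995553065 Ftool [-1.2583  0.328   3.657 ] tau [-0.006   0.014  -0.0159] yawerr 359.9711011844828
contact_force: [0.2, 0.1, -3.4]
TCP from stock corner along 151.1429536436994 of 166.31094829935566 lat -0.3178860403991457 cap ([np.float64(41.5), np.float64(41.5)], np.float64(105.68456454704398)) z 0.03447546360848805 Ftool [-0.154   0.1786  3.402 ] tau [ 0.0131  0.0359 -0.0029] yawerr 359.97813631587405
```

```bash
python3 -m handwheel '[[1,0,0,0.08,0,0,0],[1,0.4,0,0,0,0,0],[1,0.4,0,0,0,0,0],[1,0.2,0,0,0,0,0],[1,0,0,0,0,0,0]]'|grep -E "t_force"; python3 d.py 1,3; python3 -m handwheel '[[1,0.15,0,0,0,0,0],[1,0,0,0,0,0,0],[1,0,0,0,0,0,0]]'|grep -E "t_force"; python3 d.py 1,3;python3 -m handwheel '[[1,0.15,0,0,0,0,0],[1,0,0,0,0,0,0],[1,0,0,0,0,0,0]]'|grep -E "t_force"; python3 d.py 1,3; python3 -c "
from near import *
report(1)"
```

```text
contact_force: [1.1, -0.1, -3.0]
TCP from stock corner along 141.26029936350582 of 166.31094829935566 lat -0.1057613171548677 cap ([np.float64(41.5), np.float64(41.5)], np.float64(105.6702927234732)) z 0.0340502984055249 Ftool [-0.9586  0.5998  2.981 ] tau [0.0241 0.0026 0.0219] yawerr 359.986013370191
contact_force: [-0.5, -0.6, -3.4]
TCP from stock corner along 140.2482752117068 of 166.31094829935566 lat -0.13736987725407324 cap ([np.float64(42.5), np.float64(42.5)], np.float64(105.17249269923519)) z 0.03407886238069227 Ftool [ 0.0578 -0.8147  3.4172] tau [-0.0882 -0.1618 -0.0122] yawerr 359.9689013024301
contact_force: [0.3, 0.3, -2.8]
TCP from stock corner along 138.3578724787575 of 166.31094829935566 lat -0.16947758522249667 cap ([np.float64(46.5), np.float64(46.5)], np.float64(103.25983671057294)) z 0.03397460899960735 Ftool [-0.0521  0.463   2.8108] tau [ 0.0052 -0.1592 -0.0264] yawerr 359.97800789882433
corner [0.4092 0.0028] vs [0.4092 0.0024] 157 140 ang -0.7918029279704996 -88.98367039344538
nose rows 0 [np.int64(18), np.int64(18), np.int64(18), np.int64(18), np.int64(17), np.int64(18), np.int64(17), np.int64(18), np.int64(18), np.int64(18), np.int64(18), np.int64(18), np.int64(18), np.int64(17), np.int64(18), np.int64(17), np.int64(18), np.int64(18), np.int64(18), np.int64(18), np.int64(18), np.int64(18), np.int64(18), np.int64(18)] 277.3975903614458 axis [ 0.4264 -0.0118] target [ 0.4143 -0.0022] target-axis tool mm [15.4106  0.4862]
cap ([np.float64(46.5), np.float64(46.5)], np.float64(103.26042079288982)) [ 0.5254 -0.0851  0.034 ] F [-0.4807  0.0949  3.2476] tau [-0.0076 -0.206  -0.0047]
```

```bash
python3 -m handwheel '[[1,0,0,0.15,0,0,0],[1,0,0,0.08,0,0,0],[1,-0.4,0,0,0,0,0],[1,-0.4,0,0,0,0,0],[1,-0.4,0,0,0,0,0],[1,0,0,0,0,0,0]]'|grep -E "t_force"; python3 d.py 1,3;  python3 -m handwheel '[[1,-0.4,0,0,0,0,0],[1,-0.4,0,0,0,0,0],[1,-0.15,0,0,0,0,0],[1,0,0,0,0,0,0],[1,0,0,0,0,0,0]]'|grep -E "t_force"; python3 d.py 1,3
```

```text
contact_force: [0.3, -1.0, 6.0]
TCP from stock corner along 151.84563967039276 of 166.31094829935566 lat -0.2086671409884805 cap ([np.float64(19.5), np.float64(19.5)], np.float64(116.43476099809052)) z 0.03264355695004406 Ftool [-0.8414 -0.5788 -5.9672] tau [-0.159  -0.0217  0.0193] yawerr 359.9472954988472
contact_force: [-1.1, -0.6, 5.7]
TCP from stock corner along 160.95092791942133 of 166.31094829935566 lat -0.25839911261875403 cap ([np.float64(3.0), np.float64(3.5)], np.float64(124.72900214330245)) z 0.03263338305076696 Ftool [ 0.5498 -1.1058 -5.7217] tau [-0.1013  0.0864 -0.028 ] yawerr 359.9490752093511
```

```bash
python3 -m handwheel '[[1,-0.15,0,0,0,0,0],[1,0,0,0,0,0,0],[1,0,0,0,0,0,0]]'|grep -E "t_force"; python3 d.py 1,3;  python3 -m handwheel '[[1,-0.1,0,0,0,0,0],[1,0,0,0,0,0,0],[1,0,0,0,0,0,0]]'|grep -E "t_force"; python3 d.py 1,3; python3 -m handwheel '[[1,-0.1,0,0,0,0,0],[1,0,0,0,0,0,0],[1,0,0,0,0,0,0]]'|grep -E "t_force"; python3 d.py 1,3
```

```text
contact_force: [-1.0, 0.7, 6.2]
TCP from stock corner along 162.28287913943987 of 166.31094829935566 lat -0.24022201079655636 cap ([np.float64(2.0), np.float64(2.0)], np.float64(125.3925627284814)) z 0.032612031021471574 Ftool [ 1.2246 -0.0209 -6.2327] tau [-0.1176  0.1325 -0.0002] yawerr 359.9569126273756
contact_force: [-1.6, -0.6, 6.8]
TCP from stock corner along 163.13455226250517 of 166.31094829935566 lat -0.2695203741772678 cap ([np.float64(1.0), np.float64(1.0)], np.float64(125.92780046371935)) z 0.032603962707961606 Ftool [ 0.9446 -1.4073 -6.7841] tau [-0.0132  0.1867  0.0129] yawerr 359.95260735210246
contact_force: [-2.5, 1.5, 9.2]
TCP from stock corner along 163.3024919263126 of 166.31094829935566 lat -0.24009338387677437 cap ([np.float64(1.0), np.float64(1.0)], np.float64(126.01011906990328)) z 0.032609018527152575 Ftool [ 2.8793 -0.2396 -9.2207] tau [ 0.0708  0.4818 -0.0386] yawerr 359.9603670768575
```

```bash
python3 -m handwheel '[[1,0.08,0,0,0,0,0],[1,0,0,-0.1,0,0,0],[1,0,0,0,0,0,0],[1,0,0,0,0,0,0]]'|grep -E "t_force"; python3 d.py 1,3; python3 -m handwheel '[[0.7,0,0,0,0,0,0],[0.6,0,0,0,0,0,0],[0.4,0,0,0,0,0,0],[0.2,0,0,0,0,0,0],[0,0,0,0,0,0,0],[0,0,0,0,0,0,0],[0,0,0,0,0,0,0]]'; python3 d.py 1,3
```

```text
contact_force: [0.0, -0.0, 1.0]
TCP from stock corner along 162.6353488914843 of 166.31094829935566 lat -0.22377371128230739 cap ([np.float64(1.5), np.float64(2.0)], np.float64(125.58842278537146)) z 0.03267971267982424 Ftool [-0.0149  0.0033 -0.99  ] tau [-0.1227 -0.1235 -0.0506] yawerr 359.9785960454539
time: 25.48
ee_pos: [0.5449, -0.0997, 0.0327]
orientation: [0.0, 0.314, 0.95, 0.0]
contact_force: [-0.8, -0.4, -0.0]
width: 0.0856
gripper_force: 0.0
TCP from stock corner along 162.66990924709435 of 166.31094829935566 lat -0.24812028827045363 cap ([np.float64(2.0), np.float64(2.0)], np.float64(125.45620634583221)) z 0.03270578054747309 Ftool [ 0.3955 -0.8224  0.0004] tau [0.0067 0.0155 0.003 ] yawerr 359.9712699368111
```

```bash
python3 -m handwheel '[[0,0,0,-1,0,0,0],[0,0,0,-4,0,0,0],[0,0,0,-6,0,0,0],[0,0,0,-6,0,0,0],[0,6,0,-2,0,0,0],[0,3,0,-2,0,0,0],[0,0,0,0,0,0,0],[0,0,0,0,0,0,0]]'|grep -E "pos|t_force"; python3 -c "
from h import *
import pickle
s=state();pickle.dump(s,open('w8.pkl','wb'));f=grab_frame('wrist');cv2.imwrite('pics/w8.png',f[:,:,::-1])"
```

```text
ee_pos: [0.4735, -0.0469, 0.2427]
contact_force: [0.7, -0.2, -0.3]
```

View pics/w8.png

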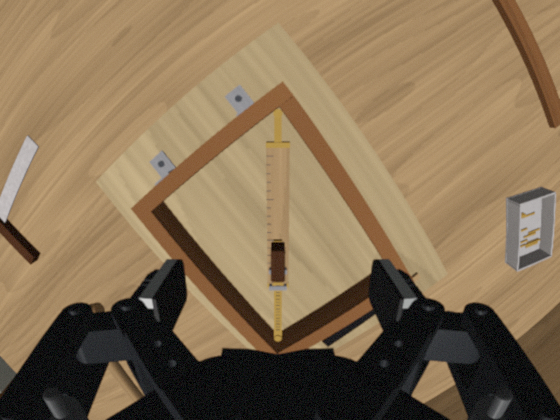

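The rule lies on the longer diagonal, with the stock nose at about (278,110) and the slide nose at about (278,338), both in their corners. One numeric check before handing in.

```bash
python3 - <<'E'
from plan import *
import pickle
s=pickle.load(open("w8.pkl","rb"));f=cv2.imread("pics/w8.png");c=cam("wrist",s)
m=cv2.inRange(cv2.cvtColor(f,cv2.COLOR_BGR2HSV),(16,110,80),(34,255,255));m[:,:268]=0;m[:,290:]=0
m[:95]=0;m[350:]=0
for y in list(range(104,120,2))+list(range(326,348,2)): x=np.nonzero(m[y])[0]; print(y,len(x),x.mean() if len(x) else None,end="; ")
ys,xs=np.nonzero(m);yb=ys.max();yt=ys.min()
n2=plane(c,[[xs[ys>yb-6].mean(),yb]],.033)[0,:2];n1=plane(c,[[xs[ys<yt+6].mean(),yt]],.0235)[0,:2]
u,L=diag(1,3);print("\nstock axis err",1000*(n1+u*.005-N[1]),"slide axis err",1000*(n2-u*.005-N[3]),"len",np.linalg.norm(n1-n2)-.01,L)
print(proj(c,[[*N[1],.024],[*N[3],.034],[*C[1],.012],[*C[3],.012]]))
E
```

```text
104 0 None; 106 0 None; 108 3 277.6666666666667; 110 8 277.5; 112 12 277.4166666666667; 114 10 276.1; 116 8 277.5; 118 8 277.5; 326 10 277.8; 328 9 276.77777777777777; 330 10 277.5; 332 10 277.5; 334 10 277.5; 336 9 277.0; 338 10 277.5; 340 8 277.5; 342 0 None; 344 0 None; 346 0 None; 
stock axis err [-1.193   0.9829] slide axis err [ 0.3783 -0.4566] len 0.2924304925907371 0.29031094829935566
[[277.5438 112.8737]
 [277.4326 338.387 ]
 [278.4529 106.7671]
 [276.6947 332.6272]]
```

```bash
python3 -c "
from plant import *
print(job_done())"
```

```text
the job is handed in; nothing more can be done
None
```

I compared both inside diagonals and handed the job in: the rule lies flat and released in both corners of the longer diagonal, true corner (-120, 90) to the opposite far corner, reading about 44 mm against 35 mm for the shorter (camera-based, ±1–2 mm), with both noses within about 1.5 mm of seated.

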